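# Slide the ring cassette up the drawer ramp to its stop

### The arm

A 7-joint arm with a two-finger parallel gripper is mounted at the origin on the work surface. World frame = base frame: x ahead of the robot, y to its left, z up, the work surface at z = 0. Lengths are in m, angles in rad, forces in N, time in s.
With the tool pointing down it reaches from about 0.425 to 1.025 m from the base axis. Payload 9.4 kg.
Tool frame: the origin (TCP) lies at the centre of the arm's flange, where the gripper is bolted on; the fingertips stand 186 mm ahead of it and the grasp point (between the pads) lies 167 mm ahead of it (arm.tcp_to_tips is the distance from the TCP to the fingertips, in m); x points along the fingers, z is the direction in which the jaws open and shut, and the axes are right-handed (so a half turn about x gives the same grasp; the last joint's range is limited). The gripper opens to 93 mm and grips with 3 to 60 N. Pads are 15 mm wide; open, the fingers measure 128 mm over their backs; the gripper's body (75 mm by 188 mm) begins 65 mm behind the grasp point.
Start: joints at [-1.427, 0.599, -0.003, 1.599, 0.002, 0.943, -0.08], TCP at [0.159, 0.707, 0.405] pointing down, gripper open.
Joint ranges: [-2.57, 2.57], [-0.35, 1.97], [-1.29, 1.29], [0.11, 2.56], [-1.05, 4.19], [0.11, 1.86], [-2.63, 2.63]. Speed limits (rad/s): [2.22, 2.22, 3.01, 3.01, 3.14, 3.14, 3.14].

### API

Orientations are given as a unit quaternion [w, x, y, z].
In Python, from bench import arm, optics, ticket, spotter gives the robot as it stands.
- The arm moves only by the tool arm_command, never from a script. Its argument "deltas" is a list that holds one entry, the list of rows, each a list of 7 numbers: the shift along the tool's x, y, z in m, then the turn, a rotation vector about the tool's x, y, z in rad, then the closure, from -1 (fully open) to 1 (shut). In form: [[[tx, ty, tz, ax, ay, az, grip], ...]]. A call has 1 to 12 rows; each row is the pose to reach, as a shift and turn from the pose commanded when the call began, along the tool's axes at that moment; what a row does not reach only later rows make up. A row lasts 1/10 s, in which the tool goes at most 50 mm and 8.59 degrees, less where a joint would pass 70% of its speed; a pose out of reach is approached as far as the arm can. A call with a gripper value outside its range is refused whole. The fingers move at their own pace and stop on an object; "force" is the grip in N (left out, the last holds). Time passes only in rows, so rows that repeat a pose let the fingers close. It gives the time, the measured TCP pose, the force and the opening at its end, in the units of the state.
- arm.state(): the state, without advancing time (a new reading comes with each control period).
- optics.read_camera(name): name is "scene" or "side" or "wrist"; returns a dict with "color" (420x560x3 uint8, blue, green, red), "range_z" (420x560 float32, m along the optical axis (not along the pixel's ray), 0 where there is no reading), "vfov" (degrees; the focal length in pixels is half the picture's height over the tangent of half this angle, whatever the lens; pixels are square), "cx", "cy" (the principal point, pixels), "rvec" (rotation vector, rad) and "tvec" (3), from world to camera coordinates, as OpenCV has them. Camera axes: x right, y down, z forward; pixel columns grow to the right and rows downward; lengths in m; the calibration is good to about 2 mm. The wrist camera is an equidistant fisheye: a pixel r from the principal point sees the ray r / f radians off the axis. A picture is of the moment at which its call begins.
- ticket.job_done(): hands the job in, once; it reports no verdict.
Trained networks look in a picture, given as the dict that the camera call returned (one of the last four; its "shot" number tells which), for a name from the list of things; names that differ only in an ending like _2 or _b are one class to them, and where a whole thing is asked for, a point or a joint stands for the part that bears it (a point fixed in the world has none). Each returns a list of dicts, best first, with "confidence" (0 to 1); they miss things now and then, are a little off and sometimes report something else, mostly with a low value. They report only what shows in the picture. A call takes as long as a camera call. They do not tell look-alikes from the thing itself.
- spotter.spot_in(picture, name): "box" ([left, top, width, height] as shares, 0 to 1, of the picture: columns of its width, rows of its height, round what is visible of it).
- spotter.masks_of(picture, name): "mask" (420x560 bool, what is visible of it) and "box" ([left, top, width, height] as shares, 0 to 1, of the picture: columns of its width, rows of its height, round what is visible of it).
- spotter.spot_point(picture, name): "location" ([column, row] as shares, 0 to 1, of the picture: columns of its width, rows of its height: a listed point, or the origin of a listed thing).
The state is a dict: "clock": time; "joint_pos": joint angles; "dq": joint speeds; "tau": joint torques, N m; "tool_pos": TCP position; "tcp_rot": TCP orientation; "wrist_force": force on the tool from outside, world axes, zero at the start; "moment": the same for the moment, N m; "width": finger opening in m.
Only numpy, scipy, OpenCV 4.12 (cv2) and the standard library are available. Lean on these libraries where they do the work, as an engineer would, in place of code of your own. Each camera call takes 0.05 s, during which the arm holds its last target.

### The job

Set the wooden ring cassette lengthwise into the lower part of the clear ramp, wholly below the bridge, and let go of it. Then push it up the slope, under the bridge, until it touches the metal stop at the top, gently enough that the lightly clamped stop does not slip, and leave it resting there in the channel. Leave the other things in the drawer alone.

Things in the scene. Friction and masses are not known exactly. Their poses are not given: they have to be found in the camera images.
- cassette: Loose ring cassette: dark wooden tray 100 (x) x 50 (y) x 20 (z) mm, grey padded ring rolls on top, set 7 mm in from its ends and 4 mm from its sides; 28 mm high in all, 175 to 350 g. Origin at the centre of its underside, z up, x lengthwise; both ends alike. Starts flat on the drawer floor (z = 0). It stays where it is left on the ramp; pushing it up takes 1 to 4 N.
- ramp: Fixed clear acrylic ramp, a straight channel. Origin on the drawer floor, z up, x level and pointing uphill, y across. Its flat bed slopes 8 degrees (0.1396 rad), 26 mm above the origin at x = 0; along the slope from there it runs from -130 mm (foot) to +150 mm (top). Side rails all along stand 6 mm above the bed, 58 mm apart inside, 70 mm outside.
- ramp_foot (a point): Middle of the bed's lower edge, on the bed's surface, 8 mm above the floor.
- bridge (a point): Point on the bed under the middle of the clear bridge over the channel, 65 mm uphill of the bed's mid point. The bridge is 18 mm long along the slope; underside 36 mm, top 41 mm above the bed: the cassette passes beneath, fingers do not.
- stop_zone (a point): Point on the bed 85 mm uphill of its mid point. The top stop is an aluminium bar across the channel, 12 mm thick, 23 mm high, with a 10 mm thumb screw on top. Its downhill face is clamped somewhere from this point to 35 mm further uphill: it differs each time and is not reported. Held by friction only, it slips uphill when pressed with more than about 12 N.
- bangle: Bystander, to be left alone: gold-tone bangle, a ring 62 mm across and 8 mm high, lying flat in the organiser. Origin at the centre of its underside.
- watch: Bystander, to be left alone: stainless steel watch lying stretched out in the organiser, 100 mm long, 9 mm high. Origin at the centre of its underside.
- comb: Bystander, to be left alone: wooden comb lying in the organiser, 150 mm long, 35 mm wide. Origin at the centre of its underside.
- bowl: Bystander, to be left alone: black ceramic trinket bowl, 84 mm across, 30 mm high, standing in the drawer. Origin at the centre of its underside.
- perfume: Bystander, to be left alone: closed glass perfume bottle, 36 x 46 mm, 67 mm high, standing in the drawer. Origin at the centre of its underside.
- jar: Bystander, to be left alone: small white cream jar with metal lid, 44 mm across, 36 mm high, standing in the drawer. Origin at the centre of its underside.
- organiser: Fixed clear acrylic tray 200 (x) x 150 (y) x 35 mm high, one divider, holding bangle, watch and comb. Origin at the centre of its underside.
Not all that is in view belongs to the job. Leave any red look-alike of the cassette alone.

How it is judged:
On the way, in this order (a step that is already met when the one before it is completed fails the run):
1. the cassette lies lengthwise in the lower part of the ramp, wholly below the bridge, let go and at rest (x of cassette in the frame of ramp between -0.11 and 0.006 m and y of cassette in the frame of ramp between -0.008 and 0.008 m and angle between the x axis of cassette and the x axis of ramp, either way round below 0.25 rad and angle between cassette's own z axis and vertical between 0.09 and 0.19 rad and linear speed of cassette below 0.01 m/s and contact force between the fingers and cassette below 0.1 N), for 0.2 s.
2. the cassette, lying in the channel, touches the top stop (contact force between cassette and stop_c0 above 0.2 N and x of stop_c0 in the frame of cassette between -0.0585 and 0.0585 m and y of stop_c0 in the frame of cassette between -0.008 and 0.008 m and z of stop_c0 in the frame of cassette between 0.007 and 0.017 m), for 0.02 s.
At the end, for the whole second after the job is handed in: The cassette lies on the bed of the ramp between the rails, released and at rest, its upper end within 2.5 mm of the top stop and within 8 mm of the stop's middle sideways, and the stop is within 4 mm of where it was clamped (x of stop_c0 in the frame of cassette between -0.0585 and 0.0585 m and y of stop_c0 in the frame of cassette between -0.008 and 0.008 m and z of stop_c0 in the frame of cassette between 0.007 and 0.017 m and angle between cassette's own z axis and vertical between 0.09 and 0.19 rad and linear speed of cassette below 0.01 m/s and contact force between the fingers and cassette below 0.1 N and distance of stop_c0 from where it was at the start of the episode below 0.004 m); the robot touches nothing.
It fails at once if the top stop is pushed so hard that it slips 4 mm or more (distance of stop_c0 from where it was at the start of the episode above 0.004 m).
It fails at once if a bystander is moved by more than 15 mm (distance of any of bangle, watch, comb, bowl, perfume, jar from where it was at the start of the episode above 0.015 m).
It fails at once if the perfume bottle is tipped (angle between perfume's own z axis and vertical above 0.3 rad).
It also fails if it takes over 58 s, if anything falls off the work surface, if the arm or the gripper's body presses on something with over 40 N, if the wrist force passes 120 N, or if a joint passes its speed limit or range.

## Working session

There is one attempt and no reset: what is moved stays moved. The work goes in short steps, Python scripts to look and compute and a tool call to move; the robot and the scene stay as the last step left them, time stands still between calls to the robot, and variables do not carry over. Pictures are saved under pics/ and viewed, and the job is handed in when it is done.

Besides the shell and the picture viewer there is one more tool, called by a JSON object that holds its "api" and its "payload", one argument or row to a line. arm_command: Moves the arm, as the interface text tells. Its arguments: {"type":"object","properties":{"deltas":{"type":"array"},"force":{"type":"number"}},"required":["deltas"]}

```bash
mkdir -p pics; ls; cat > h.py <<'E'
import numpy as np, cv2
from bench import arm, optics, ticket, spotter
from scipy.spatial.transform import Rotation as R
def f_of(p): return p['color'].shape[0]/2/np.tan(np.radians(p['vfov'])/2)
def Rt(p): return R.from_rotvec(np.array(p['rvec']).ravel()).as_matrix(), np.array(p['tvec']).ravel()
def cloud(p):
    z=p['range_z']; h,w=z.shape; f=f_of(p); u,v=np.meshgrid(np.arange(w),np.arange(h))
    c=np.stack([(u-p['cx'])/f*z,(v-p['cy'])/f*z,z],-1); Rm,t=Rt(p)
    return (c-t)@Rm
def proj(p,X):
    Rm,t=Rt(p); c=np.atleast_2d(X)@Rm.T+t; f=f_of(p)
    return np.c_[c[:,0]/c[:,2]*f+p['cx'],c[:,1]/c[:,2]*f+p['cy']]
def ray_z(p,uv,zw):
    Rm,t=Rt(p); f=f_of(p); d=np.array([(uv[0]-p['cx'])/f,(uv[1]-p['cy'])/f,1])@Rm; o=-t@Rm
    return o+d*(zw-o[2])/d[2]
E
python3 - <<'E'
from h import *
print(arm.state())
for n in ['scene','side','wrist']:
    p=optics.read_camera(n); cv2.imwrite(f'pics/{n}0.png',p['color']); print(n,p['vfov'],p['cx'],p['cy'],(-Rt(p)[1]@Rt(p)[0]).round(3))
    for o in ['cassette','ramp']:
        for d in spotter.masks_of(p,o)[:3]: print(o,round(d['confidence'],2),(np.array(d['box'])*[560,420,560,420]).round())
    for o in ['cassette','ramp','ramp_foot','bridge','stop_zone']:
        for d in spotter.spot_point(p,o)[:3]: print(o,round(d['confidence'],2),(np.array(d['location'])*[560,420]).round(1))
print(arm.state()['clock'])
E
```

```text
pics
{'clock': 0.0, 'joint_pos': array([-1.42670152,  0.60010781, -0.00254046,  1.60011424,  0.00182809,
        0.94290463, -0.07982084]), 'dq': array([ 0.00241638,  0.00108719, -0.00061265, -0.00026296, -0.00262968,
        0.00096893,  0.00269642]), 'tau': array([-8.19541128e-04, -7.65075517e+01,  1.49700455e+00, -2.52335966e+01,
       -5.24371339e-02,  1.72681577e-02,  1.48898193e-04]), 'tool_pos': array([0.15873189, 0.7072066 , 0.4038779 ]), 'tcp_rot': array([ 0.5516472 , -0.4422659 ,  0.55241524,  0.44150157]), 'wrist_force': array([ 0.26168362, -1.22391315, -0.05371233]), 'moment': array([-0.00155972,  0.01221219,  0.06465818]), 'width': 0.09274198434831021}
scene 45.297222457949815 284.9563653320753 216.6281615226308 [1.451 0.523 0.761]
cassette 0.89 [272. 258.  44.  35.]
cassette 0.79 [249. 178.  33.  29.]
cassette 0.72 [192. 201.  43.  16.]
ramp 0.65 [277. 214. 117.  48.]
cassette 0.9 [264.8 192.3]
cassette 0.88 [214.2 211.4]
cassette 0.65 [203.4 151.7]
ramp 0.73 [329.6 240.7]
ramp 0.51 [444.1 297.2]
ramp_foot 0.71 [284.4 225.1]
bridge 0.84 [354.9 239.3]
stop_zone 0.74 [365.1 241.8]
side 42.00753860481802 271.56999098648987 212.96804421251755 [ 0.012 -1.211  1.081]
cassette 0.86 [299. 247.  34.  34.]
cassette 0.75 [247. 245.  22.  32.]
cassette 0.65 [283. 174.  39.  20.]
ramp 0.59 [224. 161.  62.  62.]
cassette 0.95 [302.5 185.6]
cassette 0.83 [318.  266.1]
cassette 0.62 [264.8 367.9]
ramp 0.86 [252.4 196.8]
ramp_foot 0.76 [276.8 218.9]
ramp_foot 0.7 [361.5 230. ]
bridge 0.7 [318.2 264. ]
bridge 0.62 [249.  179.9]
bridge 0.47 [359.6 230.9]
stop_zone 0.76 [247.9 172.8]
wrist 65.70646984690485 276.2834323844209 205.13143097481355 [0.09  0.722 0.385]
1.2
```

```bash
python3 - <<'E'
import cv2
a=cv2.imread('pics/scene0.png');cv2.imwrite('pics/s0c.png',cv2.resize(a[130:330,150:420],None,fx=2.95,fy=2.95,interpolation=2))
a=cv2.imread('pics/side0.png');cv2.imwrite('pics/d0c.png',cv2.resize(a[130:330,180:420],None,fx=2.95,fy=2.95,interpolation=2))
E
```

```text
(no output)
```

View pics/s0c.png

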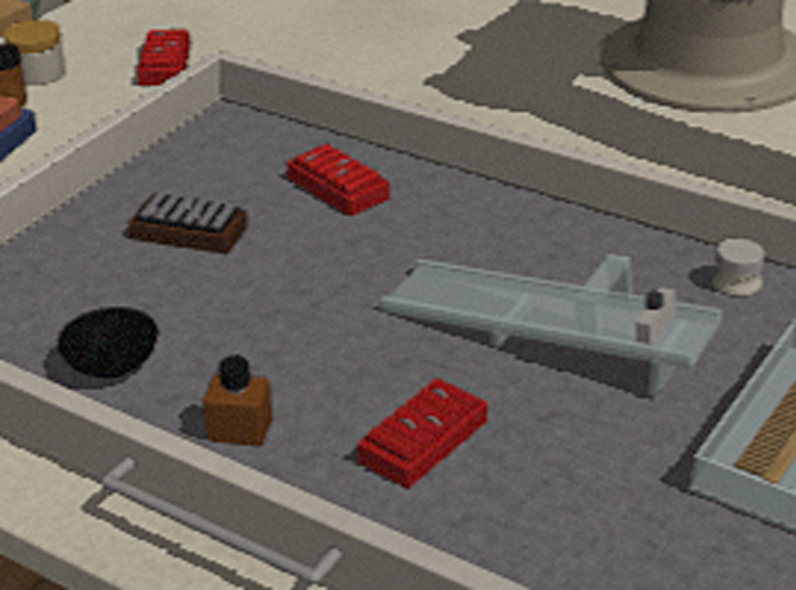

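View pics/d0c.png

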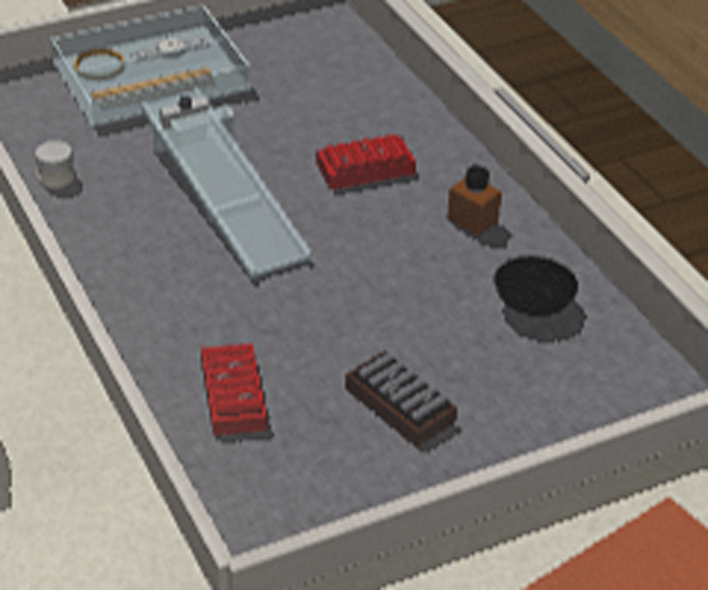

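View pics/wrist0.png

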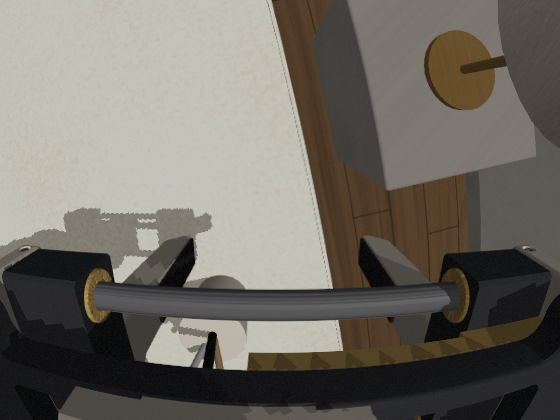

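The scene camera shows one wooden cassette at full-frame (214, 206). The red look-alikes are at (264, 191), (293, 277) and (205, 150). In the side view the cassette is at (316, 266), with reds at (260, 262) and (304, 184). The dark wooden tray with grey rolls is the one that fits. The ramp runs from its foot at about (285, 228) up to the stop at about (372, 238) in the scene view.

```bash
python3 - <<'E'
from h import *
import pickle
P={}
for n in ['scene','side']:
    p=optics.read_camera(n); P[n]=p
pickle.dump(P,open('P.pkl','wb'))
for n,c,rb in [('scene',(214,206),(285,210,395,262)),('side',(316,266),(224,160,290,225))]:
    p=P[n]; X=cloud(p)
    for d in spotter.masks_of(p,'cassette'):
        m=d['mask']; 
        if not m[c[1]-3:c[1]+4,c[0]-3:c[0]+4].any(): continue
        Q=X[m]; Q=Q[p['range_z'][m]>0]; print(n,d['confidence'],len(Q),Q.min(0).round(3),Q.max(0).round(3))
        for lo,hi in [(0.015,0.023),(0.024,0.035),(.013,.035)]:
            q=Q[(Q[:,2]>lo)&(Q[:,2]<hi)]; print(lo,len(q),cv2.minAreaRect(q[:,:2].astype(np.float32)*1000))
    fl=X[c[1]+30:c[1]+40,c[0]-20:c[0]+20].reshape(-1,3); print('floor z',np.median(fl[:,2]))
    for o in ['ramp','ramp_foot','bridge','stop_zone']:
        for d in spotter.spot_point(p,o):
            uv=np.array(d['location'])*[560,420]; i=uv.round().astype(int)
            h={'ramp':0,'ramp_foot':.008,'bridge':.026+.065*np.sin(.1396),'stop_zone':.026+.085*np.sin(.1396)}[o]
            print(o,round(d['confidence'],2),uv.round(1),'plane',ray_z(p,uv,h).round(4),'depth',X[i[1],i[0]].round(4))
    im=p['color']; x0,y0,x1,y1=rb
    cr=cv2.resize(im[y0-10:y1+10,x0-20:x1+20],None,fx=5,fy=5,interpolation=cv2.INTER_CUBIC); cv2.imwrite(f'pics/ramp_{n}.png',cr); print(cr.shape,x0-20,y0-10)
E
```

```text
scene 0.79 623 [ 0.511 -0.358  0.   ] [ 0.614 -0.228  0.034]
0.015 130 ((583.059814453125, -277.83282470703125), (49.70634460449219, 103.80690002441406), 24.431737899780273)
0.024 311 ((578.328125, -281.05291748046875), (51.03881072998047, 97.20671844482422), 16.711275100708008)
0.013 482 ((578.9342041015625, -280.4996337890625), (52.841285705566406, 101.19149017333984), 15.980326652526855)
floor z 0.0039536986725023805
ramp 0.61 [331.5 243. ] plane [0.5451 0.0712 0.    ] depth [0.5835 0.0916 0.0328]
ramp_foot 0.74 [356.5 238.6] plane [0.5068 0.1211 0.008 ] depth [0.5459 0.1365 0.0376]
ramp_foot 0.73 [283.3 227.3] plane [ 0.5579 -0.0633  0.008 ] depth [ 0.5541 -0.0667  0.0054]
bridge 0.91 [354.8 240.8] plane [0.5507 0.1359 0.035 ] depth [0.5572 0.1392 0.0398]
bridge 0.69 [365.2 239.9] plane [0.5349 0.1557 0.035 ] depth [0.5742 0.171  0.0657]
bridge 0.64 [186.9 256. ] plane [ 0.8017 -0.1742  0.035 ] depth [ 0.7905 -0.1858  0.0227]
stop_zone 0.91 [366.2 237.1] plane [0.5268 0.1544 0.0378] depth [0.564  0.1688 0.067 ]
(360, 750, 3) 265 200
side 0.92 630 [ 0.538 -0.343 -0.002] [ 0.612 -0
[... 549 characters left out ...]
232.4 159.8] plane [0.5602 0.3015 0.    ] depth [0.543  0.2583 0.0305]
ramp_foot 0.82 [275.8 219.9] plane [ 0.5575 -0.0664  0.008 ] depth [ 0.5607 -0.0611  0.0024]
ramp_foot 0.69 [231.4 154.5] plane [0.5651 0.3228 0.008 ] depth [0.5648 0.3263 0.004 ]
ramp_foot 0.34 [232.2 162.2] plane [0.55   0.2768 0.008 ] depth [0.5447 0.264  0.0183]
bridge 0.95 [248.6 178.8] plane [0.5502 0.1286 0.035 ] depth [0.5497 0.1239 0.0375]
bridge 0.26 [255.4 197.5] plane [0.5314 0.0287 0.035 ] depth [0.5371 0.0457 0.0231]
stop_zone 0.72 [211.6 149.9] plane [0.4975 0.3352 0.0378] depth [0.5124 0.3783 0.008 ]
stop_zone 0.7 [248.6 175.1] plane [0.5567 0.144  0.0378] depth [0.5573 0.1419 0.0394]
(425, 530, 3) 204 150
```

```bash
python3 - <<'E'
import pickle,cv2
P=pickle.load(open('P.pkl','rb'))
cv2.imwrite('pics/cas.png',cv2.resize(P['side']['color'][235:295,280:350],None,fx=8,fy=8,interpolation=cv2.INTER_CUBIC))
E
```

```text
(no output)
```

View pics/ramp_scene.png

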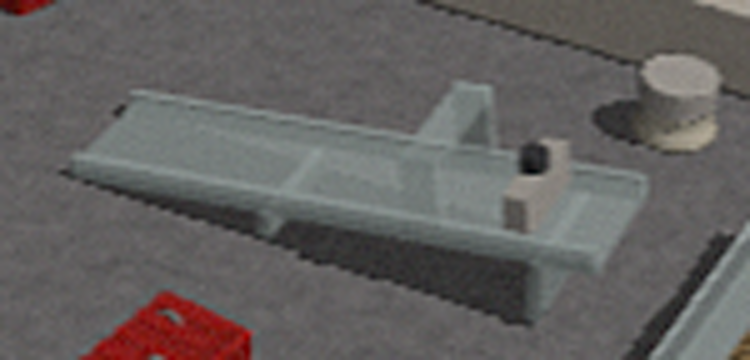

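View pics/ramp_side.png

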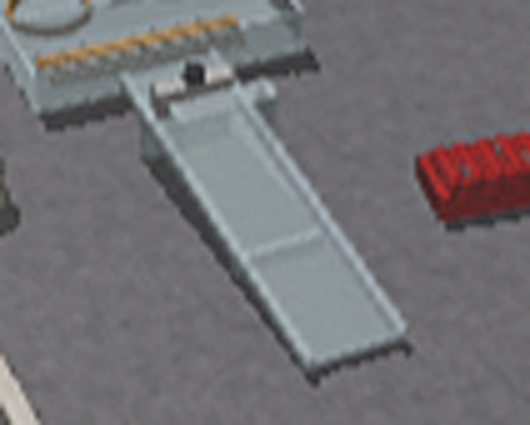

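View pics/cas.png

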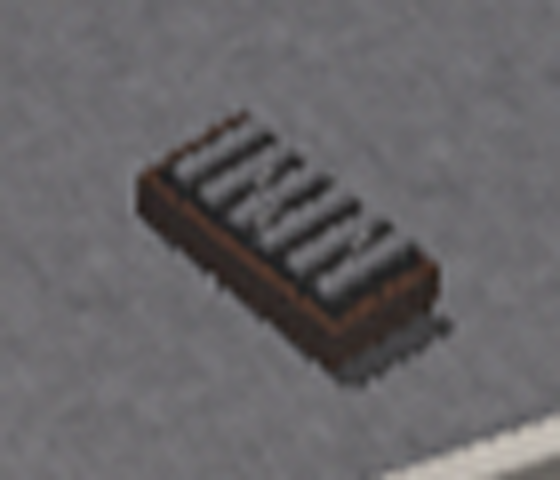

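```bash
cat > fit.py <<'E'
from h import *
import pickle
from scipy.optimize import least_squares
al=0.1396
def ramp_pt(pose,s,y,n):
    x=s*np.cos(al)-n*np.sin(al); z=.026+s*np.sin(al)+n*np.cos(al); c,q=np.cos(pose[2]),np.sin(pose[2])
    return np.array([pose[0]+c*x-q*y,pose[1]+q*x+c*y,z])
def cas_pt(pose,x,y,z):
    c,q=np.cos(pose[2]),np.sin(pose[2]); return np.array([pose[0]+c*x-q*y,pose[1]+q*x+c*y,z])
def dofit(P,fn,obs,x0,cams=None):
    def res(v): return np.concatenate([(proj(P[c],fn(v,*l))[0]-uv) for c,l,uv in obs])
    r=least_squares(res,x0,loss='soft_l1'); return r.x,res(r.x).reshape(-1,2)
E
python3 - <<'E'
from fit import *
P=pickle.load(open('P.pkl','rb'))
# ramp y axis: left of uphill => world -x side = +y
sc=lambda u,v:('scene',np.array([265+u/5,200+v/5])); sd=lambda u,v:('side',np.array([204+u/5,150+v/5]))
raw=[(sc(75,158),(-.13,-.035,.006)),(sc(135,93),(-.13,.035,.006)),(sc(600,260),(.15,-.035,.006)),(sc(647,178),(.15,.035,.006)),
 (sd(405,325),(-.13,-.035,.006)),(sd(310,362),(-.13,.035,.006)),(sd(125,80),(.15,.035,.006))]
obs=[(a[0],l,a[1]) for a,l in raw]
for sub in [obs,[o for o in obs if o[0]=='scene'],[o for o in obs if o[0]=='side']]:
    v,e=dofit(P,ramp_pt,sub,[.55,.065,1.6]); print('ramp',v.round(4),e.round(1).tolist())
rv,_=dofit(P,ramp_pt,obs,[.55,.065,1.6])
cs=lambda u,v:('side',np.array([280+u/8,235+v/8])); 
L=[(cs(140,178),(-.05,.025,.02)),(cs(335,330),(-.05,.025,.02))]
s2=lambda u,v:('scene',np.array([150+u/2.95,130+v/2.95]))
# corners world: guess cassette x axis ~ (sin..)
def corner(sx,sy): return (sx*.05,sy*.025,.02)
# cassette long axis: yaw ~ 106deg: +x end -> toward +y world
raw=[(cs(138,178),corner(1,1)),(cs(335,330),corner(-1,1)),(cs(438,265),corner(-1,-1)),(cs(240,112),corner(1,-1)),
     (s2(128,224),corner(-1,-1)),(s2(235,238),corner(1,-1)),(s2(247,208),corner(1,1))]
obs=[(a[0],l,a[1]) for a,l in raw]
for sub in [obs,[o for o in obs if o[0]=='scene'],[o for o in obs if o[0]=='side']]:
    v,e=dofit(P,cas_pt,sub,[.575,-.285,1.85]); print('cas',v.round(4),e.round(1).tolist())
cv_,_=dofit(P,cas_pt,obs,[.575,-.285,1.85])
for n,b in [('scene',(180,185,400,270)),('side',(200,150,350,290))]:
    im=P[n]['color']; k=4 if n=='side' else 3.6
    x0,y0,x1,y1=b; cr=cv2.resize(im[y0:y1,x0:x1],None,fx=k,fy=k,interpolation=2)
    def line(pts,col):
        q=np.array([proj(P[n],p)[0] for p in pts]); q=((q+.5-[x0,y0])*k-.5).round().astype(int); cv2.polylines(cr,[q.reshape(-1,1,2)],False,col,1)
    R_=lambda *a: ramp_pt(rv,*a)
    line([R_(-.13,-.035,.006),R_(-.13,.035,.006),R_(.15,.035,.006),R_(.15,-.035,.006),R_(-.13,-.035,.006)],(0,255,0))
    line([R_(.056,-.035,.041),R_(.056,.035,.041),R_(.074,.035,.041),R_(.074,-.035,.041),R_(.056,-.035,.041)],(255,0,255))
    C=lambda *a:cas_pt(cv_,*a)
    for z in (0,.02): line([C(.05,.025,z),C(-.05,.025,z),C(-.05,-.025,z),C(.05,-.025,z),C(.05,.025,z)],(0,255,255))
    cv2.imwrite(f'pics/ov_{n}.png',cr)
E
```

```text
ramp [0.5492 0.0704 1.6181] [[-1.6, 0.8], [-0.3, 0.1], [-1.3, -0.3], [-0.3, -0.0], [-0.7, -1.1], [-2.1, -1.8], [-2.7, -2.6]]
ramp [0.5475 0.0719 1.6146] [[-0.7, 0.6], [0.6, -0.1], [-0.5, -0.3], [0.6, -0.0]]
ramp [0.5519 0.0602 1.6082] [[1.2, 0.8], [-0.4, -0.0], [-0.5, -1.4]]
cas [ 0.5741 -0.2854  1.8712] [[-1.5, -0.7], [-0.3, -0.1], [-0.4, -0.8], [-1.5, -0.6], [-1.7, -0.2], [-3.7, -0.4], [-1.5, 0.2]]
cas [ 0.5725 -0.2796  1.919 ] [[0.4, 0.7], [-1.0, -0.5], [0.4, -0.1]]
cas [ 0.5754 -0.2882  1.8439] [[-0.4, -0.5], [0.1, 0.5], [0.4, 0.1], [-0.1, -0.2]]
```

View pics/ov_scene.png

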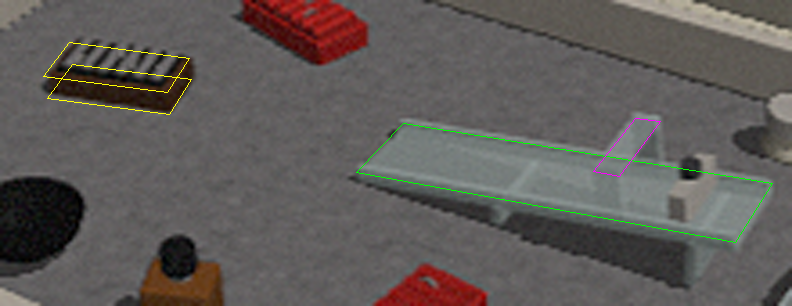

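View pics/ov_side.png

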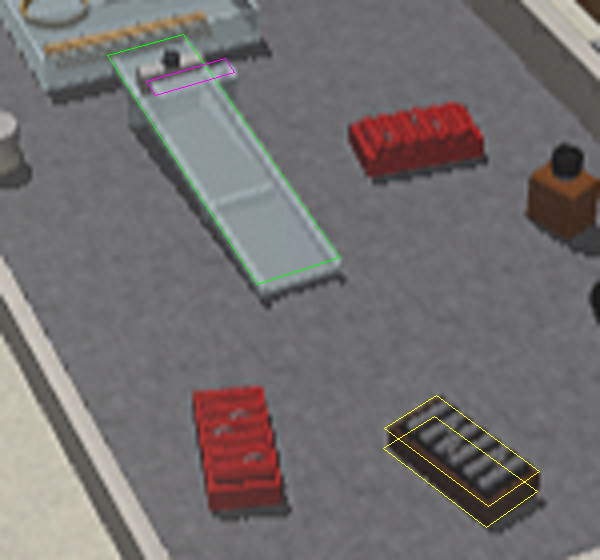

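```bash
python3 - <<'E'
from fit import *
P=pickle.load(open('P.pkl','rb'))
for n,pts in [('scene',[(255,225),(230,235),(190,190),(250,240),(300,190),(340,210),(200,160),(330,280)]),('side',[(290,250),(300,225),(250,230),(230,230),(320,235),(350,270),(330,170),(220,290)])]:
    X=cloud(P[n])
    for u,v in pts: print(n,(u,v),np.median(X[v-3:v+4,u-3:u+4].reshape(-1,3),0).round(4))
E
```

```text
scene (255, 225) [ 0.5808 -0.1372  0.0036]
scene (230, 235) [ 0.65   -0.1675  0.003 ]
scene (190, 190) [ 0.5309 -0.4059  0.0036]
scene (250, 240) [ 0.6408 -0.1104  0.0031]
scene (300, 190) [ 0.3671 -0.1264  0.0034]
scene (340, 210) [0.4044 0.0227 0.0034]
scene (200, 160) [ 0.3756 -0.5044  0.0097]
scene (330, 280) [0.6737 0.135  0.0034]
side (290, 250) [ 5.421e-01 -1.969e-01  5.000e-04]
side (300, 225) [ 6.179e-01 -1.107e-01  2.000e-04]
side (250, 230) [ 0.4708 -0.0692  0.0008]
side (230, 230) [ 0.4167 -0.0453  0.0005]
side (320, 235) [ 6.518e-01 -1.747e-01  2.000e-04]
side (350, 270) [ 0.6574 -0.3376  0.0009]
side (330, 170) [8.422e-01 1.051e-01 3.000e-04]
side (220, 290) [ 0.3056 -0.2574 -0.0005]
```

```bash
cat >> h.py <<'E'
def tool():
    s=arm.state(); q=np.array(s['tcp_rot']); return np.array(s['tool_pos']),R.from_quat(q[[1,2,3,0]]),s
def want_R(yaw,tilt=0):
    # jaws perpendicular to long axis 'yaw'; tool x down; tilt: bed slope rising along yaw
    u=np.array([np.cos(yaw)*np.cos(tilt),np.sin(yaw)*np.cos(tilt),np.sin(tilt)]); j=np.array([-np.sin(yaw),np.cos(yaw),0]); n=np.cross(u,j)
    c=[]
    for sg in (1,-1):
        x=-n; z=sg*j; y=np.cross(z,x); c.append(R.from_matrix(np.c_[x,y,z]))
    return c
def delta(pos,Rw=None):
    p,r,s=tool(); d=r.inv().apply(np.array(pos)-p)
    out=[d.round(4)]
    if Rw is not None:
        rel=[(r.inv()*w).as_rotvec() for w in Rw]; k=min(rel,key=np.linalg.norm); out.append(k.round(4))
    return out
E
python3 - <<'E'
from h import *
p,r,s=tool(); print(r.as_matrix().round(3)); print(s['clock'])
w=optics.read_camera('wrist'); Rm,t=Rt(w); cam=-t@Rm
print('cam in tool',r.inv().apply(cam-p).round(4)); print('cam axes in tool (cols)',(r.as_matrix().T@Rm.T).round(3))
for tgt in [(.45,.45,.40),(.55,.1,.40),(.574,-.287,.40)]: print(tgt,delta(tgt,want_R(1.845)))
E
```

```text
[[ 0.    -0.976  0.219]
 [-0.     0.219  0.976]
 [-1.    -0.    -0.   ]]
1.8
cam in tool [ 0.0192  0.0704 -0.001 ]
cam axes in tool (cols) [[ 0.    -0.253  0.968]
 [-0.001 -0.968 -0.253]
 [ 1.    -0.    -0.   ]]
(0.45, 0.45, 0.4) [array([ 0.0047, -0.3405, -0.1874]), array([1.0758, 0.    , 0.    ])]
(0.55, 0.1, 0.4) [array([ 0.0047, -0.5147, -0.507 ]), array([1.0758, 0.    , 0.    ])]
(0.574, -0.287, 0.4) [array([ 0.0047, -0.6229, -0.8793]), array([1.0758, 0.    , 0.    ])]
```

{"api": "arm_command", "payload": {
  "deltas": [
    [[0.005,-0.34,-0.187,0.5,0,0,-1],[0.005,-0.34,-0.187,0.5,0,0,-1],[0.005,-0.34,-0.187,0.5,0,0,-1],[0.005,-0.34,-0.187,0.5,0,0,-1],[0.005,-0.34,-0.187,0.5,0,0,-1],[0.005,-0.34,-0.187,0.5,0,0,-1],[0.005,-0.34,-0.187,0.5,0,0,-1],[0.005,-0.34,-0.187,0.5,0,0,-1],[0.005,-0.515,-0.507,1.076,0,0,-1],[0.005,-0.515,-0.507,1.076,0,0,-1],[0.005,-0.515,-0.507,1.076,0,0,-1],[0.005,-0.515,-0.507,1.076,0,0,-1]]
  ]
}}

```text
clock: 3.05
tool_pos: [0.5051, 0.2563, 0.4]
tcp_rot: [0.701, -0.094, 0.701, 0.095]
wrist_force: [1.1, 0.8, 0.7]
width: 0.0935
```

```bash
python3 - <<'E'
from h import *
p,r,s=tool(); print(p,s['clock'],s['joint_pos'].round(2),s['wrist_force'])
for tgt in [(.55,.05,.40),(.574,-.287,.40)]: print(tgt,delta(tgt,want_R(1.845)))
E
```

```text
[0.50509271 0.25632658 0.40000983] 3.05 [-0.79  0.43  0.3   1.99 -0.18  0.75 -0.11] [1.1031511  0.75797053 0.72250732]
(0.55, 0.05, 0.4) [array([-1.000e-04, -2.109e-01, -1.130e-02]), array([-0.0061,  0.0007, -0.0002])]
(0.574, -0.287, 0.4) [array([-2.000e-04, -5.422e-01, -7.750e-02]), array([-0.0061,  0.0007, -0.0002])]
```

{"api": "arm_command", "payload": {
  "deltas": [
    [[0,-0.19,-0.012,0,0,0,-1],[0,-0.19,-0.012,0,0,0,-1],[0,-0.19,-0.012,0,0,0,-1],[0,-0.19,-0.012,0,0,0,-1],[0,-0.19,-0.012,0,0,0,-1]]
  ]
}}

```text
clock: 3.55
tool_pos: [0.5453, 0.066, 0.4004]
tcp_rot: [0.701, -0.094, 0.7, 0.093]
wrist_force: [0.3, -0.4, -0.1]
width: 0.0927
```

```bash
python3 - <<'E'
from h import *
import pickle
w=optics.read_camera('wrist'); pickle.dump(w,open('w1.pkl','wb')); cv2.imwrite('pics/w1.png',w['color'])
p,r,s=tool(); print(p,s['clock'],np.abs(s['dq']).max())
for tgt in [(.574,-.287,.40)]: print(tgt,delta(tgt,want_R(1.845)))
E
```

```text
[0.54503259 0.06904559 0.40011599] 3.6 0.054383980656087655
(0.574, -0.287, 0.4) [array([ 3.00e-04, -3.51e-01, -6.65e-02]), array([-0.0057,  0.0007,  0.0008])]
```

View pics/w1.png

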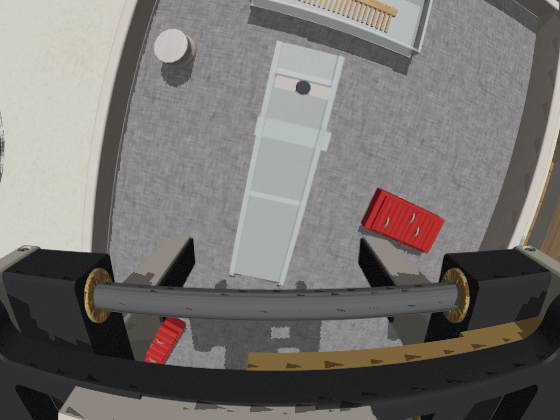

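```bash
python3 - <<'E'
import cv2
a=cv2.imread('pics/w1.png'); cv2.imwrite('pics/w1a.png',cv2.resize(a[30:160,230:360],None,fx=4.5,fy=4.5,interpolation=2)); cv2.imwrite('pics/w1b.png',cv2.resize(a[180:300,200:330],None,fx=4.5,fy=4.5,interpolation=2))
E
```

```text
(no output)
```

View pics/w1a.png

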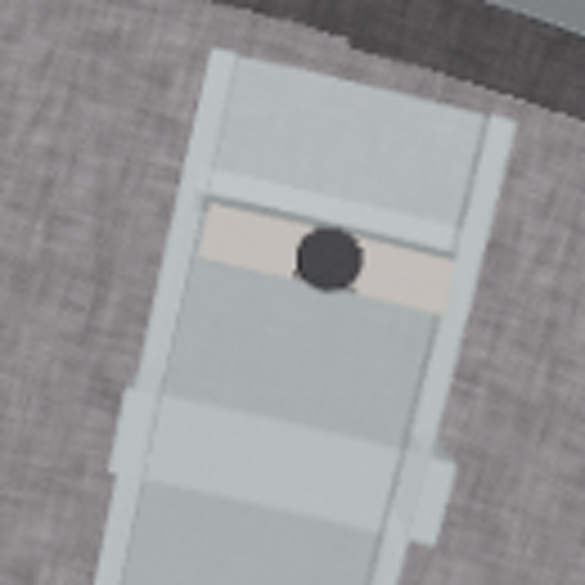

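View pics/w1b.png

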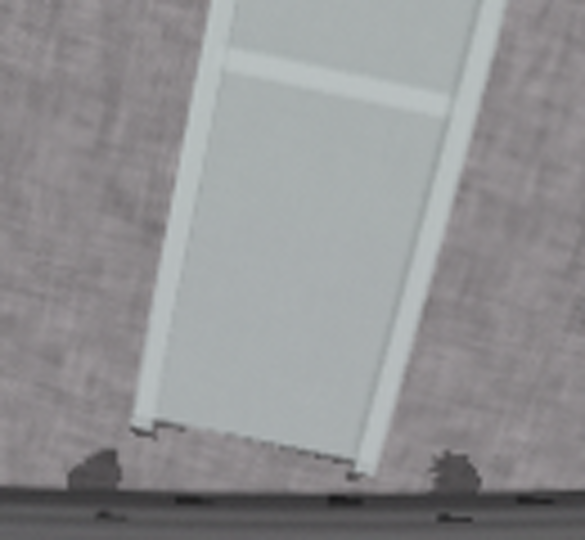

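```bash
cat >> fit.py <<'E'
def projw(p,X):
    Rm,t=Rt(p); c=np.atleast_2d(X)@Rm.T+t; f=f_of(p); rho=np.hypot(c[:,0],c[:,1]); th=np.arctan2(rho,c[:,2])
    return np.c_[p['cx']+f*th*c[:,0]/rho,p['cy']+f*th*c[:,1]/rho]
def dofit2(obs,fn,x0):
    def res(v): return np.concatenate([((projw if p.get('fish') else proj)(p,fn(v,*l))[0]-uv) for p,l,uv in obs])
    r=least_squares(res,x0,loss='soft_l1'); return r.x,res(r.x).reshape(-1,2)
E
python3 - <<'E'
from fit import *
w=pickle.load(open('w1.pkl','rb')); w['fish']=1
A=lambda u,v:np.array([230+(u+.5)/4.5-.5,30+(v+.5)/4.5-.5]); B=lambda u,v:np.array([200+(u+.5)/4.5-.5,180+(v+.5)/4.5-.5])
obs=[(w,(.15,.035,.006),A(212,48)),(w,(.15,-.035,.006),A(517,122)),(w,(-.13,.035,.006),B(134,425)),(w,(-.13,-.035,.006),B(374,473))]
v,e=dofit2(obs,ramp_pt,[.55,.065,1.6]); print(v.round(4),e.round(2).tolist())
# bridge corner check & stop
for l in [(.056,.035,.041),(.074,.035,.041),(.056,-.035,.041),(.056,0,.041)]: print(l,((projw(w,ramp_pt(v,*l))[0]-[230,30])*4.5).round())
for uv in [A(200,258),A(440,315),A(320,287)]:
    r=least_squares(lambda q:projw(w,ramp_pt(v,q[0],q[1],.023))[0]-uv,[.1,0]); print('stop s,y',r.x.round(4))
for nm in ('bridge','stop_zone','ramp_foot'): pass
print('foot',ramp_pt(v,-.13,0,0).round(4),'bridge',ramp_pt(v,.065,0,0).round(4))
E
```

```text
[0.5469 0.0672 1.6169] [[0.03, -0.08], [-0.0, -0.09], [-0.3, -0.01], [0.27, 0.28]]
(0.056, 0.035, 0.041) [108. 469.]
(0.074, 0.035, 0.041) [126. 386.]
(0.056, -0.035, 0.041) [434. 543.]
(0.056, 0, 0.041) [272. 505.]
stop s,y [0.1027 0.0267]
stop s,y [ 0.1026 -0.0263]
stop s,y [0.1023 0.0003]
foot [ 0.5528 -0.0614  0.0079] bridge [0.5439 0.1315 0.035 ]
```

{"api": "arm_command", "payload": {
  "deltas": [
    [[0,-0.35,-0.066,0,0,0,-1],[0,-0.35,-0.066,0,0,0,-1],[0,-0.35,-0.066,0,0,0,-1],[0,-0.35,-0.066,0,0,0,-1],[0,-0.35,-0.066,0,0,0,-1],[0,-0.35,-0.066,0,0,0,-1],[0,-0.35,-0.066,0,0,0,-1],[0,-0.35,-0.066,0,0,0,-1],[0,-0.35,-0.066,0,0,0,-1]]
  ]
}}

```text
clock: 4.5
tool_pos: [0.576, -0.2831, 0.3994]
tcp_rot: [0.701, -0.096, 0.701, 0.096]
wrist_force: [0.9, 0.5, -0.2]
width: 0.0929
```

```bash
python3 - <<'E'
from h import *
import pickle
w=optics.read_camera('wrist'); pickle.dump(w,open('w2.pkl','wb')); cv2.imwrite('pics/w2.png',w['color'])
p,r,s=tool(); print(p,s['clock'],np.abs(s['dq']).max())
E
```

```text
[ 0.57628728 -0.28136349  0.39931761] 4.55 0.026835388768711613
```

View pics/w2.png

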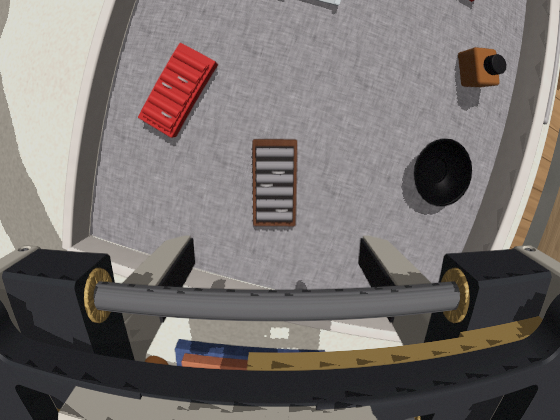

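```bash
python3 - <<'E'
import cv2
a=cv2.imread('pics/w2.png'); cv2.imwrite('pics/w2a.png',cv2.resize(a[130:240,220:330],None,fx=6,fy=6,interpolation=2)[:600])
E
```

```text
(no output)
```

View pics/w2a.png

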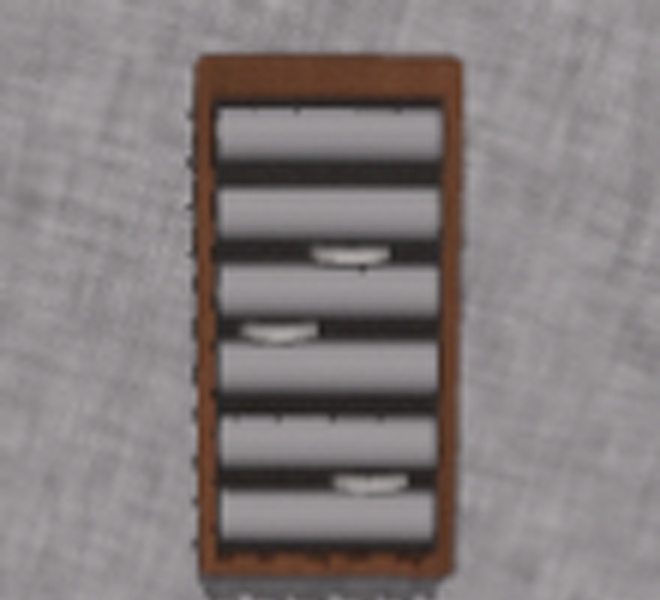

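This crop confirms the target: a dark wooden tray with grey rolls, with corners at crop (199,57), (461,57), (453,577) and (205,576). The red look-alike sits well to the left, at (178, 90) in the wrist view.

```bash
python3 - <<'E'
from fit import *
w=pickle.load(open('w2.pkl','rb')); w['fish']=1
A=lambda u,v:np.array([220+(u+.5)/6-.5,130+(v+.5)/6-.5])
obs=[(w,(.05,.025,.02),A(199,57)),(w,(.05,-.025,.02),A(461,57)),(w,(-.05,-.025,.02),A(453,577)),(w,(-.05,.025,.02),A(205,576))]
v,e=dofit2(obs,cas_pt,[.575,-.285,1.85]); print(v.round(4),e.round(2).tolist())
Rw=want_R(v[2])
# tips at z=.008
for z in (.30,.186+.009): print(z,delta((v[0],v[1],z),Rw))
E
```

```text
[ 0.5729 -0.2837  1.84  ] [[-0.84, 0.0], [0.81, 0.09], [0.76, -0.05], [-0.74, -0.01]]
0.3 [array([ 0.0993, -0.0015, -0.0039]), array([ 0.0056, -0.    , -0.0013])]
0.195 [array([ 0.2043, -0.0016, -0.0039]), array([ 0.0056, -0.    , -0.0013])]
```

{"api": "arm_command", "payload": {
  "deltas": [
    [[0.05,-0.002,-0.004,0.006,0,-0.001,-1],[0.1,-0.002,-0.004,0.006,0,-0.001,-1],[0.15,-0.002,-0.004,0.006,0,-0.001,-1],[0.18,-0.002,-0.004,0.006,0,-0.001,-1],[0.204,-0.002,-0.004,0.006,0,-0.001,-1],[0.204,-0.002,-0.004,0.006,0,-0.001,-1],[0.204,-0.002,-0.004,0.006,0,-0.001,-1]]
  ],
  "force": 15
}}

```text
clock: 5.25
tool_pos: [0.5732, -0.2837, 0.196]
tcp_rot: [0.701, -0.095, 0.701, 0.095]
wrist_force: [0.4, -0.1, -0.5]
width: 0.0931
```

{"api": "arm_command", "payload": {
  "deltas": [
    [[0,0,0,0,0,0,1],[0,0,0,0,0,0,1],[0,0,0,0,0,0,1],[0,0,0,0,0,0,1],[0,0,0,0,0,0,1],[0,0,0,0,0,0,1],[0,0,0,0,0,0,1],[0,0,0,0,0,0,1]]
  ],
  "force": 15
}}

```text
clock: 6.05
tool_pos: [0.5727, -0.2858, 0.196]
tcp_rot: [0.701, -0.095, 0.7, 0.094]
wrist_force: [0.6, 0.7, 3.5]
width: 0.0501
```

{"api": "arm_command", "payload": {
  "deltas": [
    [[-0.02,0,0,0,0,0,1],[-0.06,0,0,0,0,0,1],[-0.1,0,0,0,0,0,1],[-0.12,0,0,0,0,0,1],[-0.12,0,0,0,0,0,1]]
  ]
}}

```text
clock: 6.55
tool_pos: [0.5728, -0.286, 0.3183]
tcp_rot: [0.702, -0.096, 0.699, 0.093]
wrist_force: [0.8, -0.4, -2.0]
width: 0.0497
```

```bash
python3 - <<'E'
from fit import *
w=optics.read_camera('wrist'); pickle.dump(w,open('w3.pkl','wb')); d=optics.read_camera('side')
cv2.imwrite('pics/w3.png',np.hstack([w['color'][150:400,130:430],cv2.resize(d['color'][160:320,230:410],(281,250))]))
p,r,s=tool(); print(p,s['clock'],s['wrist_force'],s['width'])
v=[0.5469,0.0672,1.6169]
# TCP target for placing: cassette centre at s=-.05; tips at n=9mm above bed along normal => TCP n=.195 (+ margin)
for n in (.245,.205,.195):
    print(n,ramp_pt(v,-.05,0,n).round(4),delta(ramp_pt(v,-.05,0,n),want_R(v[2],al)))
E
```

```text
[ 0.57211881 -0.28531635  0.31512095] 6.65 [ 0.38069219  0.20535231 -2.3069814 ] 0.04995017449381854
0.245 [ 0.5508 -0.0163  0.2617] [array([0.0533, 0.2651, 0.0507]), array([ 0.2217, -0.0159,  0.1396])]
0.205 [ 0.5505 -0.0108  0.222 ] [array([0.0929, 0.2705, 0.0519]), array([ 0.2217, -0.0159,  0.1396])]
0.195 [ 0.5504 -0.0094  0.2121] [array([0.1028, 0.2719, 0.0523]), array([ 0.2217, -0.0159,  0.1396])]
```

View pics/w3.png

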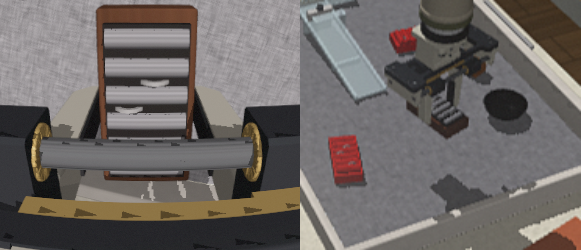

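The cassette is held level between the pads, and the 2.3 N of weight fits its mass range. Next I move over the lower ramp with the 8° tilt.

{"api": "arm_command", "payload": {
  "deltas": [
    [[0,0.03,0.005,0.02,0,0.02,1],[0.01,0.08,0.012,0.06,0,0.05,1],[0.02,0.13,0.02,0.1,-0.01,0.08,1],[0.03,0.18,0.03,0.15,-0.01,0.11,1],[0.04,0.23,0.042,0.19,-0.014,0.13,1],[0.053,0.265,0.051,0.222,-0.016,0.14,1],[0.053,0.265,0.051,0.222,-0.016,0.14,1],[0.053,0.265,0.051,0.222,-0.016,0.14,1]]
  ]
}}

```text
clock: 7.45
tool_pos: [0.5509, -0.0156, 0.2605]
tcp_rot: [0.703, 0.032, 0.707, 0.066]
wrist_force: [0.3, -0.8, -2.5]
width: 0.0498
```

```bash
python3 - <<'E'
from fit import *
w=optics.read_camera('wrist'); pickle.dump(w,open('w4.pkl','wb')); 
cv2.imwrite('pics/w4.png',w['color'])
p,r,s=tool(); print(p,s['clock'],s['wrist_force'],s['width'])
v=[0.5469,0.0672,1.6169]
for n in (.245,.215,.205,.196):
    print(n,ramp_pt(v,-.05,0,n).round(4),delta(ramp_pt(v,-.05,0,n),want_R(v[2],al)))
E
```

```text
[ 0.55113589 -0.01696573  0.26112581] 7.5 [ 0.71172971  0.26905522 -2.44735765] 0.049986878217585795
0.245 [ 0.5508 -0.0163  0.2617] [array([-0.0004,  0.0007, -0.0004]), array([-0.0003, -0.0018,  0.0008])]
0.215 [ 0.5506 -0.0121  0.232 ] [array([ 0.0296,  0.0008, -0.0003]), array([-0.0003, -0.0018,  0.0008])]
0.205 [ 0.5505 -0.0108  0.222 ] [array([ 0.0396,  0.0008, -0.0003]), array([-0.0003, -0.0018,  0.0008])]
0.196 [ 0.5504 -0.0095  0.2131] [array([ 0.0486,  0.0008, -0.0003]), array([-0.0003, -0.0018,  0.0008])]
```

View pics/w4.png

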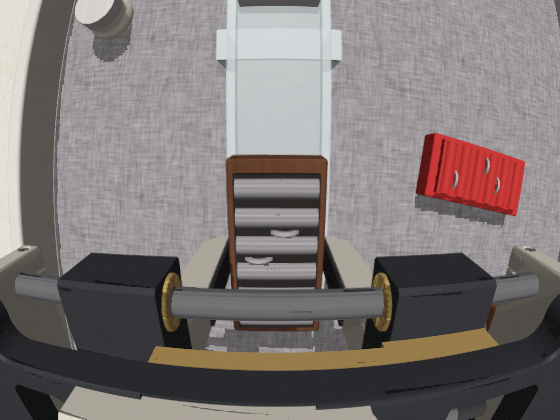

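The cassette is at columns 228–327 and the ramp rails at 225–332, so they are centred on each other within about 1 px. I'll lower it.

{"api": "arm_command", "payload": {
  "deltas": [
    [[0.015,0,0,0,0,0,1],[0.03,0,0,0,0,0,1],[0.04,0,0,0,0,0,1],[0.043,0,0,0,0,0,1],[0.044,0,0,0,0,0,1]]
  ]
}}

```text
clock: 8.0
tool_pos: [0.5512, -0.0113, 0.2186]
tcp_rot: [0.704, 0.034, 0.706, 0.065]
wrist_force: [-0.1, -0.8, -2.1]
width: 0.0496
```

{"api": "arm_command", "payload": {
  "deltas": [
    [[0.001,0,0,0,0,0,1],[0.002,0,0,0,0,0,1],[0.002,0,0,0,0,0,1]]
  ]
}}

```text
clock: 8.3
tool_pos: [0.5513, -0.0102, 0.2172]
tcp_rot: [0.704, 0.033, 0.706, 0.065]
wrist_force: [0.1, 0.8, -2.0]
width: 0.0497
```

{"api": "arm_command", "payload": {
  "deltas": [
    [[0.001,0,0,0,0,0,1],[0.0015,0,0,0,0,0,1],[0.0015,0,0,0,0,0,1]]
  ]
}}

```text
clock: 8.6
tool_pos: [0.5512, -0.01, 0.2155]
tcp_rot: [0.704, 0.033, 0.706, 0.065]
wrist_force: [0.1, 0.2, -2.4]
width: 0.0501
```

{"api": "arm_command", "payload": {
  "deltas": [
    [[0.001,0,0,0,0,0,1],[0.0015,0,0,0,0,0,1],[0.0015,0,0,0,0,0,1]]
  ]
}}

```text
clock: 8.9
tool_pos: [0.5512, -0.0098, 0.2139]
tcp_rot: [0.704, 0.033, 0.706, 0.065]
wrist_force: [1.0, 0.2, -2.6]
width: 0.0498
```

{"api": "arm_command", "payload": {
  "deltas": [
    [[0.001,0,0,0,0,0,1],[0.001,0,0,0,0,0,1]]
  ]
}}

```text
clock: 9.1
tool_pos: [0.5512, -0.0097, 0.213]
tcp_rot: [0.704, 0.033, 0.706, 0.065]
wrist_force: [0.5, -0.1, 0.0]
width: 0.0502
```

```bash
python3 - <<'E'
from fit import *
p,r,s=tool(); print(p,s['clock'],s['wrist_force'],s['width'])
E
```

```text
[ 0.55122783 -0.00968838  0.21303427] 9.1 [ 0.45174549 -0.06171544  0.0415252 ] 0.05018769137314759
```

Contact showed at z = 0.213, where I expected it, with the weight now off the wrist. I'll release and back off.

{"api": "arm_command", "payload": {
  "deltas": [
    [[0,0,0,0,0,0,0.3],[0,0,0,0,0,0,-0.2],[0,0,0,0,0,0,-0.6],[0,0,0,0,0,0,-1],[0,0,0,0,0,0,-1],[0,0,0,0,0,0,-1]]
  ]
}}

```text
clock: 9.7
tool_pos: [0.5512, -0.0096, 0.213]
tcp_rot: [0.704, 0.033, 0.706, 0.065]
wrist_force: [0.0, 0.6, 0.6]
width: 0.0833
```

{"api": "arm_command", "payload": {
  "deltas": [
    [[-0.02,0,0,0,0,0,-1],[-0.06,0,0,0,0,0,-1],[-0.09,0,0,0,0,0,-1],[-0.09,-0.05,0,0,0,0,-1],[-0.09,-0.1,0,0,0,0,-1],[-0.09,-0.12,0,0,0,0,-1],[-0.09,-0.12,0,0,0,0,-1]]
  ]
}}

```text
clock: 10.4
tool_pos: [0.5567, -0.1446, 0.2852]
tcp_rot: [0.705, 0.034, 0.706, 0.063]
wrist_force: [-0.2, -0.1, -0.3]
width: 0.093
```

```bash
python3 - <<'E'
from fit import *
w=optics.read_camera('wrist'); pickle.dump(w,open('w5.pkl','wb')); d=optics.read_camera('side')
cv2.imwrite('pics/w5.png',w['color'])
p,r,s=tool(); print(p,s['clock'],s['wrist_force'],s['width'])
E
```

```text
[ 0.55697084 -0.1408297   0.28522738] 10.5 [0.04511536 0.51618082 0.34046622] 0.09277308658213534
```

View pics/w5.png

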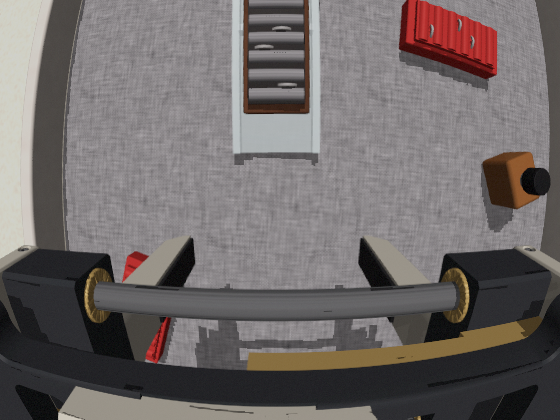

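```bash
python3 - <<'E'
from fit import *
w=pickle.load(open('w5.pkl','rb')); w['fish']=1
v=[0.5469,0.0672,1.6169]
for uv,n in [((277,114),0),((277,108),.02),((246,107),.02),((310,107),.02),((277,154),0)]:
    r=least_squares(lambda q:projw(w,ramp_pt(v,q[0],q[1],n))[0]-np.array(uv),[-.1,0]); print(uv,n,'s,y',r.x.round(4))
p,r,s=tool()
for S,n in [(-.135,.275),(-.135,.195),(-.11,.195)]: print(S,n,ramp_pt(v,S,0,n).round(4),delta(ramp_pt(v,S,0,n),want_R(v[2],al)))
E
```

```text
(277, 114) 0 s,y [-0.0988 -0.0006]
(277, 108) 0.02 s,y [-0.0947 -0.0006]
(246, 107) 0.02 s,y [-0.0936  0.0227]
(310, 107) 0.02 s,y [-0.0938 -0.0254]
(277, 154) 0 s,y [-0.1317 -0.0004]
-0.135 0.275 [ 0.5548 -0.1046  0.2795] [array([ 0.0107,  0.0352, -0.0005]), array([-0.0013,  0.0003, -0.0006])]
-0.135 0.195 [ 0.5543 -0.0934  0.2003] [array([ 0.0907,  0.0351, -0.0005]), array([-0.0013,  0.0003, -0.0006])]
-0.11 0.195 [ 0.5532 -0.0687  0.2038] [array([ 0.0907,  0.0601, -0.0006]), array([-0.0013,  0.0003, -0.0006])]
```

The cassette's low end is at s ≈ −0.097 m, which puts its centre at about −0.047 m with y ≈ −1 mm, so step 1 is met. I'll close the fingers and come down behind the low end.

{"api": "arm_command", "payload": {
  "deltas": [
    [[0,0.015,-0.0005,-0.001,0,0,1],[0,0.035,-0.0005,-0.001,0,0,1],[0,0.035,-0.0005,-0.001,0,0,1],[0,0.035,-0.0005,-0.001,0,0,1],[0,0.035,-0.0005,-0.001,0,0,1],[0,0.035,-0.0005,-0.001,0,0,1],[0,0.035,-0.0005,-0.001,0,0,1],[0.03,0.035,-0.0005,-0.001,0,0,1],[0.06,0.035,-0.0005,-0.001,0,0,1],[0.08,0.035,-0.0005,-0.001,0,0,1],[0.09,0.035,-0.0005,-0.001,0,0,1],[0.09,0.035,-0.0005,-0.001,0,0,1]]
  ]
}}

```text
clock: 11.7
tool_pos: [0.5543, -0.094, 0.2]
tcp_rot: [0.704, 0.033, 0.707, 0.066]
wrist_force: [-0.2, -0.2, -0.6]
width: 0.0024
```

```bash
python3 - <<'E'
from fit import *
d=optics.read_camera('side'); c=optics.read_camera('scene')
cv2.imwrite('pics/d6.png',np.hstack([cv2.resize(d['color'][130:270,190:340],(450,420)),cv2.resize(c['color'][170:290,240:400],(350,262))[:262] if 0 else cv2.resize(c['color'][180:320,240:360],(350,420))]))
p,r,s=tool(); print(p,s['clock'],s['wrist_force'],s['width'])
v=[0.5469,0.0672,1.6169]
for S in (-.135,-.11,.0025-.0075): print(S,delta(ramp_pt(v,S,0,.195),want_R(v[2],al)))
E
```

```text
[ 0.55474874 -0.09419471  0.20159532] 11.8 [ 0.26008085 -0.36881668 -0.24769231] 0.0005143307609969009
-0.135 [array([ 0.0014,  0.0006, -0.0004]), array([0.    , 0.0011, 0.0001])]
-0.11 [array([ 0.0014,  0.0256, -0.0004]), array([0.    , 0.0011, 0.0001])]
-0.004999999999999999 [array([ 0.0014,  0.1306, -0.0004]), array([0.    , 0.0011, 0.0001])]
```

View pics/d6.png

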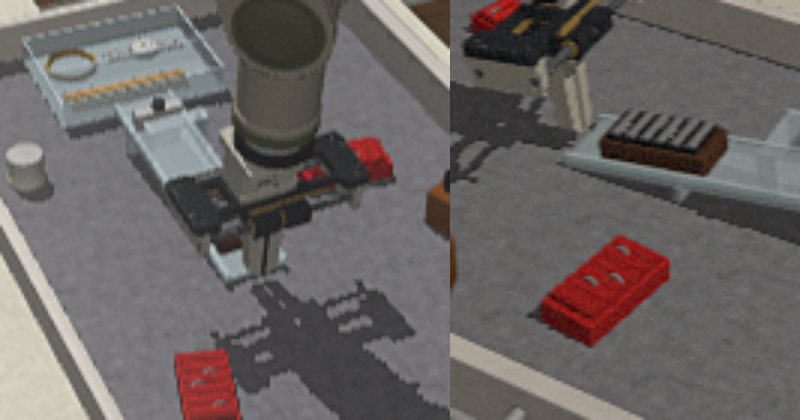

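{"api": "arm_command", "payload": {
  "deltas": [
    [[0,0.01,0,0,0,0,1],[0,0.02,0,0,0,0,1],[0,0.025,0,0,0,0,1],[0,0.03,0,0,0,0,1],[0,0.035,0,0,0,0,1],[0,0.04,0,0,0,0,1],[0,0.046,0,0,0,0,1],[0,0.052,0,0,0,0,1],[0,0.058,0,0,0,0,1],[0,0.064,0,0,0,0,1]]
  ]
}}

```text
clock: 12.8
tool_pos: [0.5515, -0.03, 0.2101]
tcp_rot: [0.704, 0.033, 0.706, 0.066]
wrist_force: [0.1, -3.5, 1.9]
width: 0.0006
```

{"api": "arm_command", "payload": {
  "deltas": [
    [[0,0.006,0,0,0,0,1],[0,0.012,0,0,0,0,1],[0,0.018,0,0,0,0,1],[0,0.024,0,0,0,0,1],[0,0.03,0,0,0,0,1],[0,0.035,0,0,0,0,1],[0,0.04,0,0,0,0,1],[0,0.044,0,0,0,0,1],[0,0.046,0,0,0,0,1]]
  ]
}}

```text
clock: 13.7
tool_pos: [0.5495, 0.0156, 0.2165]
tcp_rot: [0.704, 0.033, 0.706, 0.066]
wrist_force: [0.9, -4.5, 1.8]
width: 0.0002
```

```bash
python3 - <<'E'
from fit import *
w=optics.read_camera('wrist'); pickle.dump(w,open('w7.pkl','wb')); d=optics.read_camera('side'); c=optics.read_camera('scene')
cv2.imwrite('pics/w7.png',np.hstack([w['color'][0:300,130:430],cv2.resize(d['color'][140:240,200:300],(300,300)),cv2.resize(c['color'][200:270,320:400],(200,175)).repeat(1,0) if 0 else cv2.resize(c['color'][200:280,330:383],(199,300))]))
p,r,s=tool(); print(p,s['clock'],s['wrist_force'],s['width'])
v=[0.5469,0.0672,1.6169]
for S in (-.005,): print(S,delta(ramp_pt(v,S,0,.195),want_R(v[2],al)))
E
```

```text
[0.54932514 0.01569164 0.21634141] 13.85 [0.41063627 0.13455633 0.95569067] 0.0005588575846177616
-0.005 [array([ 0.0007,  0.0196, -0.    ]), array([ 0.0014, -0.0001, -0.0009])]
```

View pics/w7.png

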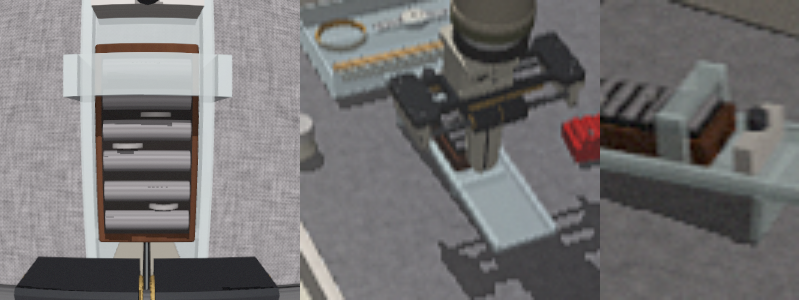

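```bash
python3 - <<'E'
from fit import *
w=pickle.load(open('w7.pkl','rb')); w['fish']=1
cv2.imwrite('pics/w7a.png',cv2.resize(w['color'][0:80,210:350],None,fx=5.5,fy=5.5,interpolation=2))
v=[0.5469,0.0672,1.6169]
for l in [(.1025,0,.023),(.1025,0,.0),(.1025,.029,.023)]: print('stop px',l,((projw(w,ramp_pt(v,*l))[0]-[210,0])*5.5).round(1))
for s in (.075,.08,.085,.09): print('end top rim',s,((projw(w,ramp_pt(v,s,0,.02))[0]-[210,0])*5.5).round(1))
E
```

```text
stop px (0.1025, 0, 0.023) [372.6  25.2]
stop px (0.1025, 0, 0.0) [371.5 103.3]
stop px (0.1025, 0.029, 0.023) [39.2 36.4]
end top rim 0.075 [372.4 326.8]
end top rim 0.08 [372.4 272.2]
end top rim 0.085 [372.5 218.3]
end top rim 0.09 [372.5 165.2]
```

View pics/w7a.png

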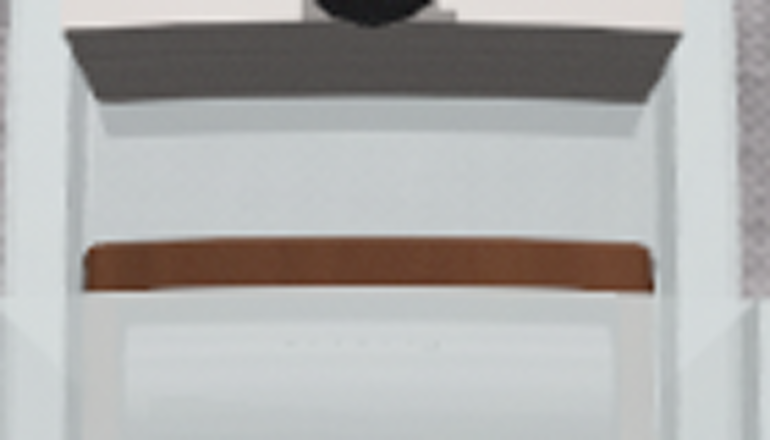

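The gap to the stop is 19 mm by the picture and 19.6 mm by kinematics, so they agree. I'll push 16 mm and then go in 1 mm steps.

{"api": "arm_command", "payload": {
  "deltas": [
    [[0,0.004,0,0,0,0,1],[0,0.008,0,0,0,0,1],[0,0.011,0,0,0,0,1],[0,0.014,0,0,0,0,1],[0,0.0155,0,0,0,0,1],[0,0.016,0,0,0,0,1]]
  ]
}}

```text
clock: 14.45
tool_pos: [0.5487, 0.0312, 0.2187]
tcp_rot: [0.704, 0.033, 0.706, 0.066]
wrist_force: [-0.1, -1.4, -1.2]
width: 0.0004
```

{"api": "arm_command", "payload": {
  "deltas": [
    [[0,0.0005,0,0,0,0,1],[0,0.001,0,0,0,0,1],[0,0.001,0,0,0,0,1]]
  ]
}}

```text
clock: 14.75
tool_pos: [0.5487, 0.0318, 0.2188]
tcp_rot: [0.704, 0.033, 0.706, 0.066]
wrist_force: [0.8, 0.3, -0.6]
width: 0.0006
```

{"api": "arm_command", "payload": {
  "deltas": [
    [[0,0.0005,0,0,0,0,1],[0,0.001,0,0,0,0,1]]
  ]
}}

```text
clock: 14.95
tool_pos: [0.5486, 0.0328, 0.2189]
tcp_rot: [0.704, 0.033, 0.706, 0.066]
wrist_force: [0.0, -0.8, -1.2]
width: 0.0003
```

```bash
cat > look.py <<'E'
from fit import *
import sys
w=optics.read_camera('wrist'); w['fish']=1
cv2.imwrite('pics/%s.png'%sys.argv[1],cv2.resize(w['color'][0:120,210:350],None,fx=5,fy=5,interpolation=2))
p,r,s=tool(); print(p,s['clock'],s['wrist_force'])
v=[0.5469,0.0672,1.6169]
print(delta(ramp_pt(v,-.005,0,.195)))
for l in [(.1025,0,.023),(.1025,0,.02),(.1025,0,0),(.1005,0,.02)]: print('px',l,((projw(w,ramp_pt(v,*l))[0]-[210,0])*5).round(1))
E
python3 look.py w8
```

```text
[0.54865352 0.03286256 0.21895202] 15.0 [-0.46695085 -1.12559529 -1.38903031]
[array([ 0.0009,  0.0022, -0.0002])]
px (0.1025, 0, 0.023) [337.3 189.4]
px (0.1025, 0, 0.02) [337.2 197.1]
px (0.1025, 0, 0) [336.4 242. ]
px (0.1005, 0, 0.02) [337.2 216.6]
```

View pics/w8.png

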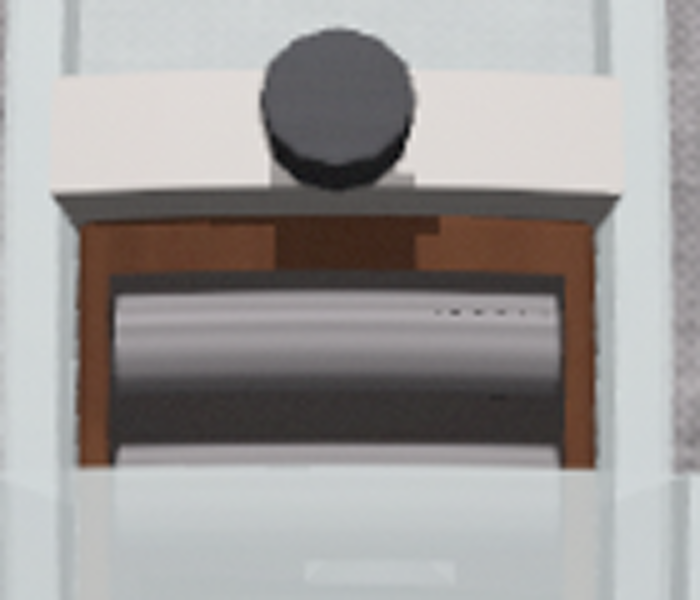

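About 2 mm of gap remains: the rim is at row 217 and contact would be at row 197. I'll keep going in half-millimetre steps.

{"api": "arm_command", "payload": {
  "deltas": [
    [[0,0.0005,0,0,0,0,1],[0,0.001,0,0,0,0,1]]
  ]
}}

```text
clock: 15.2
tool_pos: [0.5486, 0.0338, 0.2191]
tcp_rot: [0.704, 0.033, 0.706, 0.066]
wrist_force: [-0.3, -1.4, -1.4]
width: 0.0004
```

{"api": "arm_command", "payload": {
  "deltas": [
    [[0,0.0005,0,0,0,0,1],[0,0.0005,0,0,0,0,1]]
  ]
}}

```text
clock: 15.4
tool_pos: [0.5486, 0.0344, 0.2192]
tcp_rot: [0.704, 0.033, 0.706, 0.066]
wrist_force: [0.8, -2.5, -0.4]
width: 0.0003
```

{"api": "arm_command", "payload": {
  "deltas": [
    [[0,0.0005,0,0,0,0,1],[0,0.0005,0,0,0,0,1]]
  ]
}}

```text
clock: 15.6
tool_pos: [0.5485, 0.0347, 0.2192]
tcp_rot: [0.704, 0.033, 0.706, 0.066]
wrist_force: [-0.4, -3.1, -1.1]
width: 0.0006
```

```bash
python3 look.py w9
```

```text
[0.54855619 0.03463576 0.21922457] 15.65 [ 0.05929842 -2.65756689 -1.19334958]
[array([ 0.0009,  0.0004, -0.0002])]
px (0.1025, 0, 0.023) [337.4 207.6]
px (0.1025, 0, 0.02) [337.2 215. ]
px (0.1025, 0, 0) [336.5 258.1]
px (0.1005, 0, 0.02) [337.3 234.6]
```

View pics/w9.png

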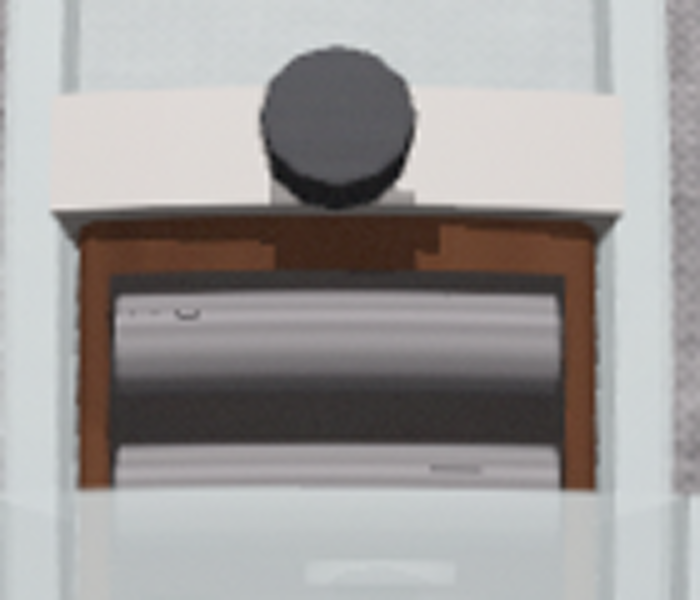

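{"api": "arm_command", "payload": {
  "deltas": [
    [[0,0.0003,0,0,0,0,1],[0,0.0003,0,0,0,0,1]]
  ]
}}

```text
clock: 15.85
tool_pos: [0.5485, 0.0347, 0.2192]
tcp_rot: [0.704, 0.033, 0.706, 0.065]
wrist_force: [0.3, -4.0, -1.6]
width: 0.0002
```

{"api": "arm_command", "payload": {
  "deltas": [
    [[0,0.0003,0,0,0,0,1],[0,0.0003,0,0,0,0,1]]
  ]
}}

```text
clock: 16.05
tool_pos: [0.5485, 0.0348, 0.2193]
tcp_rot: [0.704, 0.033, 0.706, 0.065]
wrist_force: [0.1, -4.5, -1.2]
width: 0.0003
```

{"api": "arm_command", "payload": {
  "deltas": [
    [[0,0.0003,0,0,0,0,1],[0,0.0003,0,0,0,0,1]]
  ]
}}

```text
clock: 16.25
tool_pos: [0.5485, 0.0349, 0.2193]
tcp_rot: [0.704, 0.033, 0.706, 0.065]
wrist_force: [0.3, -5.9, -1.6]
width: 0.0005
```

{"api": "arm_command", "payload": {
  "deltas": [
    [[0,0.0003,0,0,0,0,1],[0,0.0003,0,0,0,0,1]]
  ]
}}

```text
clock: 16.45
tool_pos: [0.5485, 0.0349, 0.2193]
tcp_rot: [0.705, 0.033, 0.706, 0.065]
wrist_force: [0.3, -6.4, -1.7]
width: 0.0005
```

```bash
python3 look.py w10
```

```text
[0.54848072 0.03494189 0.21930982] 16.5 [ 0.22217844 -6.81134535 -0.2888797 ]
[array([ 0.0009,  0.0001, -0.0001])]
px (0.1025, 0, 0.023) [336.2 208.4]
px (0.1025, 0, 0.02) [336.  215.8]
px (0.1025, 0, 0) [335.4 258.6]
px (0.1005, 0, 0.02) [336.1 235.4]
```

View pics/w10.png

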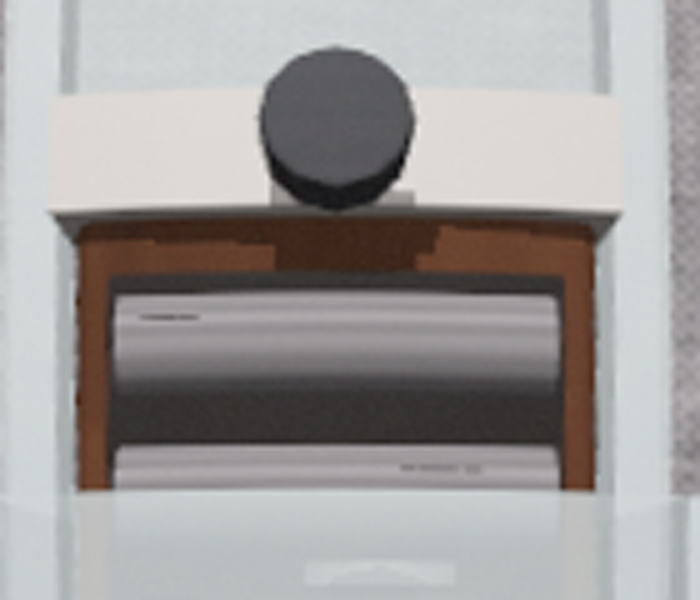

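The force rose to 6.8 N with the tool standing still, above the at most 4 N needed for pushing. The rim is flush with the stop at rows 209–216, and the stop has not moved, so it is in contact. I'll back off.

{"api": "arm_command", "payload": {
  "deltas": [
    [[0,-0.001,0,0,0,0,1],[0,-0.003,0,0,0,0,1],[0,-0.01,0,0,0,0,1],[-0.005,-0.025,0,0,0,0,1],[-0.02,-0.04,0,0,0,0,1],[-0.05,-0.05,0,0,0,0,1],[-0.09,-0.05,0,0,0,0,1],[-0.11,-0.05,0,0,0,0,1],[-0.11,-0.05,0,0,0,0,1],[-0.11,-0.05,0,0,0,0,1]]
  ]
}}

```text
clock: 17.5
tool_pos: [0.5513, -0.0293, 0.3216]
tcp_rot: [0.705, 0.033, 0.706, 0.066]
wrist_force: [-0.2, -0.7, 0.1]
width: 0.0007
```

```bash
python3 - <<'E'
from fit import *
w=optics.read_camera('wrist'); w['fish']=1; d=optics.read_camera('side'); c=optics.read_camera('scene')
cv2.imwrite('pics/w11.png',cv2.resize(w['color'][0:200,180:380],None,fx=3,fy=3,interpolation=2))
cv2.imwrite('pics/c11.png',np.hstack([cv2.resize(d['color'][140:280,200:340],(400,400)),cv2.resize(c['color'][170:300,270:400],(400,400))]))
p,r,s=tool(); print(p,s['clock'],s['wrist_force'])
v=[0.5469,0.0672,1.6169]
for l in [(.1025,0,.023),(.1025,0,.02),(.1025,0.025,.02),(.0025,0,.02),(.0025,0,0)]: print('px',l,((projw(w,ramp_pt(v,*l))[0]-[180,0])*3).round(1))
E
```

```text
[ 0.55110122 -0.02873265  0.32029962] 17.65 [-0.15173079  0.36355277  0.69225201]
px (0.1025, 0, 0.023) [290.6  52.4]
px (0.1025, 0, 0.02) [290.6  55.6]
px (0.1025, 0.025, 0.02) [199.1  57.1]
px (0.0025, 0, 0.02) [290.7 410.1]
px (0.0025, 0, 0) [290.5 407. ]
```

View pics/w11.png

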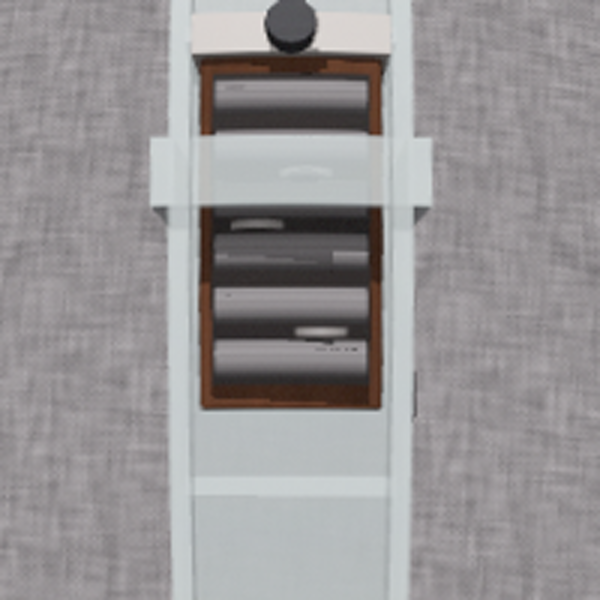

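View pics/c11.png

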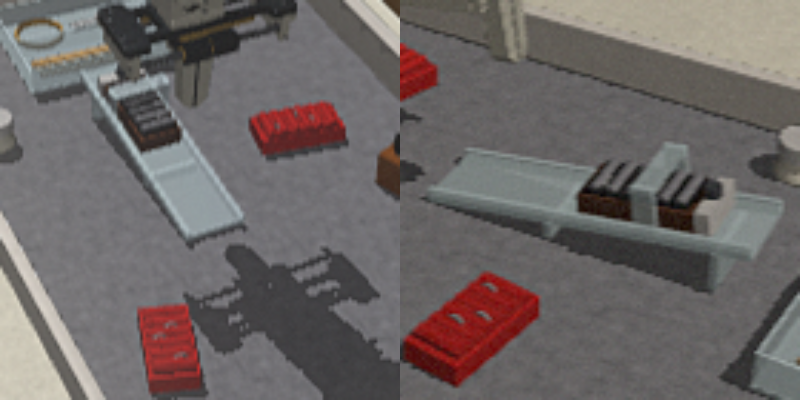

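The cassette rests against the stop. Its low end is at row 409, where touching the stop predicts 407–410. The stop is where it was and the arm is clear, so I'm handing it in.

```bash
python3 -c "
from bench import ticket; print(ticket.job_done())"
```

```text
the job is handed in; nothing more can be done
None
```

The wooden ring cassette is resting in the channel against the metal stop. I handed the job in at about 18 s of the 58 s allowed, and no verdict was reported.

- **Placing:** I gripped the cassette across its 50 mm width, set it in the lower ramp with an 8° tilt and let go. Its centre was about 47 mm downhill of the bed's mid point and about 1 mm off the middle.
- **Pushing:** I pushed it under the bridge with closed fingers, finishing in 0.3 mm steps. The wrist force reached about 6.8 N while the tool stood still, which is above the 1 to 4 N needed for pushing and below the 12 N at which the stop slips.
- **Last checks:** The final wrist picture shows the cassette's upper end flush with the stop and its low end where touching predicts, to within about 1 mm. The stop is where I first measured it, 102.5 mm uphill of the bed's mid point. The fingers are clear of everything, and I touched none of the bystanders or red look-alikes.
- **Disagreement:** The fixed scene and side cameras differed by about 1 cm on the ramp and cassette positions. I used the wrist camera instead; its ramp fit was good to 0.3 px and agreed with the height at which the cassette met the bed.

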